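Isolate the switchboard and snap the terminal cap home

TASK

Make the bare terminal on the bench's switchboard safe: first turn the isolator knob to OFF, the click position marked with a small ring, and only then take the larger of the two loose black terminal caps and press it straight down over the bare stud, through the click, and on as far as it will go so that its rim squeezes the rubber seal. Finish still gripping the cap by its neck and bearing down on it with the seal squeezed: do not let go at the end. Leave the smaller cap and the spanner beside the caps where they lie.

Things in the scene. Friction and masses are not known exactly. Their poses are not given: they have to be found in the camera images.
- isolator: the isolator, a black box 96 mm square and 34 mm high on the grey switchboard (190 x 360 x 12 mm, fixed to the bench). Origin: centre of its underside, z up, -x the side towards the robot. White marks round the knob give its four click positions: a small ring (OFF) in the middle of the -x side; going clockwise seen from above one bar, then two bars; anticlockwise from the ring three bars
- isolator_knob (a joint): angle of the isolator's knob, rad; its white line points at the mark: 0 = OFF (ring), 0.7 one bar, 1.4 two bars, -0.7 three bars. Growing values turn it clockwise seen from above. It starts at about 0.7 or 1.4. Getting out of a click takes about 0.1 N m; let go, it settles into the nearest click; end stops at -0.85 and 1.55
- knob_grip (a point): point on the knob's axis, at half height of its grip bar. The bar is 48 mm long, 12 mm wide, 22 mm high; its top lies 11 mm above this point (78 mm above the bench), the round skirt (52 mm wide) 11 mm below. The frame turns with the knob: the bar lies along x, its pointed end with the white line to -x; z is up
- bare_post: the uncovered one of the two terminal posts (100 mm apart, in either place). Origin: centre of its underside, on the switchboard; z up along the stud. Grey foot 58 x 58 x 10 mm, round rubber seal 44 mm wide (top at z = 15 mm), grey collar 24 mm wide to z = 30 mm with a 3 mm chamfer and four sprung clips (at z = 21 mm, 30 mm over their tips), nut and steel stud to z = 46 mm
- post_seal (a joint): how far the bare post's rubber seal is squeezed down, m: 0 free, 0.003 fully. It resists with 4 N per mm: 8 N for 2 mm, 12 N for 3 mm. A snapped cap that is not pressed leaves it below 0.001. The cap's rim meets the seal 15 mm above the post's origin and has squeezed it fully at about 12 mm
- stud_cap: the larger loose black cap, mouth down on the bench, like a top hat, 40 g. Origin: centre of its rim (underside), z up. Skirt 40 mm wide (42 over its ribs), 23 mm high, with a flat shoulder on top; neck 24 mm wide from 23 to 43 mm height, to grip it by. Hollow: mouth 31 mm wide, in it a snap bead 26 mm wide; ceiling over the stud 38 mm above the rim
- cap_grip (a point): middle of the large cap's neck, 33 mm above its rim. Pressing the cap onto the bare post: the rim is 22 mm above the post's origin when the bead meets the clips; it then takes up to 12 to 18 N; below 18 mm the force drops and the cap is pulled in (the click); after that only the seal resists
- small_cap: the smaller loose cap, the same shape (skirt 28 mm wide, 30 mm high in all): does not fit, to be left alone. Origin: centre of its rim. The two caps may have changed places
- capped_post: the other terminal post, already covered with the same kind of cap, fixed; its top is 57 mm above the switchboard. Origin: centre of its underside
- spanner: loose combination spanner lying to the right of the caps, 202 x 35 x 8 mm, to be left alone; origin at the centre of its underside, along x
Not all that is in view belongs to the job. What is shaped like the stud_cap but orange or turquoise is not meant.

How it is judged:
By the outcome, as a careful person would: the job done as asked, in the order asked, and still so for the second after the job is handed in, while the arm keeps its last pose, push and grip.
It also fails if it takes over 59 s, if anything falls off the work surface, if the arm or the gripper's body presses on something with over 40 N, if the wrist force passes 120 N, or if a joint passes its speed limit or range.

ROBOT

A 6-joint arm with a two-finger parallel gripper is mounted at the origin on a cart in front of the work surface, level with it; the furniture and walls round the work are solid. World frame = base frame: x ahead of the robot, y to its left, z up, the work surface at z = 0. Lengths are in m, angles in rad, forces in N, time in s.
With the tool pointing down it reaches from about 0.25 to 0.725 m from the base axis. Payload 4 kg.
Tool frame: the origin (TCP) lies between the finger pads, 19 mm behind the fingertips; this is the grasp point; z points along the fingers, x is the direction in which the jaws open and shut, and the axes are right-handed (so a half turn about z gives the same grasp; the last joint's range is limited). The gripper opens to 85 mm and grips with 20 to 120 N. Pads are 22 mm wide; open, the fingers measure 114 mm over their backs; the gripper's body (76 mm by 85 mm) begins 54 mm behind the grasp point. The pads swing forward as they close: fully open they stand 13 mm farther back than shut.
Start: joints at [1.328, 0.241, 0.005, 1.335, 0, 1.571], TCP at [0.12, 0.485, 0.25] pointing down, gripper open.
Joint ranges: [-2.72, 2.72], [-1.05, 1.87], [-1.09, 1.28], [-1.99, 2.15], [-1.42, 1.44], [-3.14, 3.14]. Speed limits (rad/s): [2.79, 2.79, 3.14, 3.14, 3.14, 3.14].

INTERFACE

Orientations are given as a unit quaternion [x, y, z, w].
In Python, from workcell import bot gives the robot as it stands.
- The arm moves only by the tool play_rows, never from a script. Its argument "motion" is a list of rows, each an object with "fingers": the closure, from -1 (fully open) to 1 (shut), so that 0 is half open; "translation": the shift along the tool's x, y, z in cm, a list of three; "roll": the turn about the tool's z in degrees. A call has 1 to 20 rows; each row is the pose to reach, as a shift and turn from the pose commanded when the call began, along the tool's axes at that moment; what a row does not reach only later rows make up. A row lasts 1/12 s, in which the tool goes at most 41.7 mm and 7.16 degrees, less where a joint would pass 70% of its speed; a pose out of reach is approached as far as the arm can. A call with a gripper value outside its range is refused whole. The fingers move at their own pace and stop on an object; the grip force is fixed at half the most. Time passes only in rows, so rows that repeat a pose let the fingers close. It gives the time, the measured TCP pose, the force and the opening at its end, in the units of the state.
- bot.get_obs(): the state, without advancing time (a new reading comes with each control period).
- bot.camera(name): name is "side" or "top" or "wrist"; returns a dict with "pixels" (480x640x3 uint8, red, green, blue), "intrinsics" (3x3 intrinsics, pixels), "world_to_cam" (4x4, takes a point from world to camera coordinates). Camera axes: x right, y down, z forward; pixel columns grow to the right and rows downward; lengths in m; the calibration is good to about 2 mm. A picture is of the moment at which its call begins. There is no depth.
- bot.job_done(): hands the job in, once; it reports no verdict.
The state is a dict: "clock": time; "joint_pos": joint angles; "joint_vel": joint speeds; "tau": joint torques, N m; "eef_pos": TCP position; "tool_rot": TCP orientation; "ft_force": force on the tool from outside, world axes, zero at the start; "ft_torque": the same for the moment, N m; "grip_width": finger opening in m.
Only numpy, scipy, OpenCV 4.12 (cv2) and the standard library are available. Lean on these libraries where they do the work, as an engineer would, in place of code of your own. Each camera call takes 0.05 s, during which the arm holds its last target. There are 200 camera calls.

## Working session

There is one attempt and no reset: what is moved stays moved. The work goes in short steps, Python scripts to look and compute and a tool call to move; the robot and the scene stay as the last step left them, time stands still between calls to the robot, and variables do not carry over. Pictures are saved under pics/ and viewed, about 8 in all and at most 12, crops included, and the job is handed in when it is done.

Besides the shell and the picture viewer there is one more tool, called in YAML: its name, and indented under it one key for each argument. play_rows: Moves the arm, as the interface text tells. Its arguments: {"type":"object","properties":{"motion":{"type":"array","items":{"type":"object","properties":{"fingers":{"type":"number"},"translation":{"type":"array","items":{"type":"number"}},"roll":{"type":"number"}}}}},"required":["motion"]}

```bash
mkdir -p pics; cat > h.py <<'E'
import numpy as np, cv2
from workcell import bot
def cam(n,f=None):
    c=bot.camera(n)
    if f: cv2.imwrite('pics/'+f,c['pixels'][:,:,::-1])
    return c
def ray(c,u,v,z):
    K=np.array(c['intrinsics']);T=np.array(c['world_to_cam']);R=T[:3,:3];o=-R.T@T[:3,3]
    d=R.T@np.linalg.solve(K,[u,v,1.]);return o+d*(z-o[2])/d[2]
def proj(c,p):
    T=np.array(c['world_to_cam']);q=np.array(c['intrinsics'])@(T[:3,:3]@np.array(p)+T[:3,3]);return q[:2]/q[2]
E
python3 - <<'E'
from h import *
for n in('top','side'):
    c=cam(n,n+'1.png');np.savez(n+'1.npz',**c)
    T=np.array(c['world_to_cam']);print(n,-T[:3,:3].T@T[:3,3],T[:3,:3].round(3).tolist(),np.diag(c['intrinsics']))
o=bot.get_obs();print(o['eef_pos'],o['tool_rot'],o['clock'],o['grip_width'],o['ft_force'])
E
```

```text
top [ 0.3750926  -0.08398886  1.2238538 ] [[0.007, -1.0, 0.026], [-0.994, -0.01, -0.112], [0.113, -0.025, -0.993]] [603.17740925 603.17740925   1.        ]
side [ 0.4578676  -0.81602712  0.67478462] [[0.999, -0.051, 0.009], [-0.025, -0.633, -0.773], [0.045, 0.772, -0.634]] [504.52557335 504.52557335   1.        ]
[0.12007039 0.48482404 0.24920148] [ 7.87524633e-01  6.16282464e-01 -7.40250397e-04  5.74333356e-04] 0.1 0.08535356067360488 [-0.33789077 -0.06153739  0.22876503]
```

View pics/top1.png

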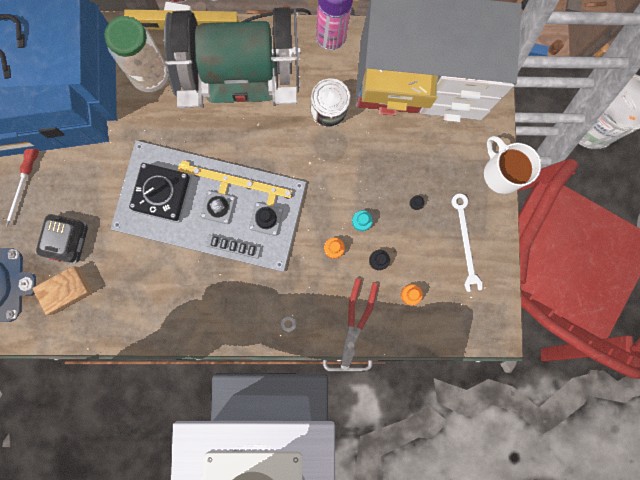

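View pics/side1.png

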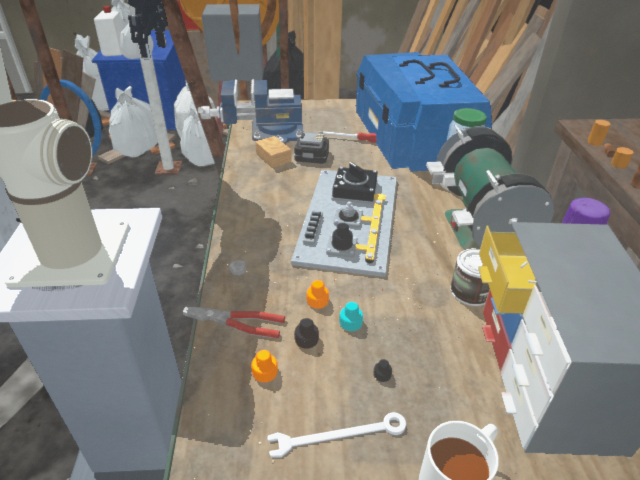

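The top view shows the isolator at about (158,190), the bare post at (218,207) and the capped post at (266,217). The large black cap is at (380,259), the small one at (417,202) and the spanner at (465,243). An orange cap stands near the large cap at (334,247) and pliers lie near (358,310). The side view agrees. Next I measure these and zoom in on the board.

```bash
python3 - <<'E'
from h import *
t=dict(np.load('top1.npz'));s=dict(np.load('side1.npz'))
a=t['pixels'][130:275,105:310,::-1];cv2.imwrite('pics/crop1.png',cv2.resize(a,None,fx=3.9,fy=3.9,interpolation=cv2.INTER_CUBIC))
# board: bluish grey lighter than wood
hsv=cv2.cvtColor(t['pixels'],cv2.COLOR_RGB2HSV)
m=((hsv[...,1]<50)&(hsv[...,2]>95)).astype(np.uint8)*255
m[:, :105]=0;m[:,312:]=0;m[:130]=0;m[275:]=0
m=cv2.morphologyEx(m,cv2.MORPH_OPEN,np.ones((3,3)))
cs,_=cv2.findContours(m,cv2.RETR_EXTERNAL,cv2.CHAIN_APPROX_NONE)
r=cv2.minAreaRect(max(cs,key=cv2.contourArea));b=cv2.boxPoints(r)
P=np.array([ray(t,*p,.012) for p in b]);print('board',r,P.round(4).tolist(),[np.linalg.norm(P[i]-P[i-1]).round(4) for i in range(4)],'ctr',P.mean(0))
for nm,c,wins in(('top',t,[(380,259),(417,202)]),('side',s,[(306,334),(382,371)])):
    g=c['pixels'].max(2)
    for u,v in wins:
        w=22;k=(g[v-w:v+w,u-w:u+w]<48).astype(np.uint8)
        n,l,st,ce=cv2.connectedComponentsWithStats(k);i=l[w,w] or 1+st[1:,4].argmax()
        print(nm,(u,v),st[i]+[u-w,v-w,0,0,0],ce[i]+[u-w,v-w],ray(c,*(ce[i]+[u-w,v-w]),.02))
E
```

```text
board ((208.55882263183594, 205.2647247314453), (180.20394897460938, 94.83142852783203), 14.03624439239502) [[0.5309, 0.2943, 0.012], [0.7212, 0.2562, 0.012], [0.6348, -0.1024, 0.012], [0.4462, -0.0578, 0.012]] [np.float64(0.3621), np.float64(0.1941), np.float64(0.3688), np.float64(0.1938)] ctr [0.58325306 0.09757538 0.012     ]
top (380, 259) [380 251  10   9  28] [385.03571429 254.78571429] [ 0.48438568 -0.25945846  0.02      ]
top (417, 202) [421 198   3   6   9] [422.22222222 201.22222222] [ 0.5944774  -0.33600374  0.02      ]Traceback (most recent call last):
  File "<stdin>", line 16, in <module>
ValueError: attempt to get argmax of an empty sequence
```

View pics/crop1.png

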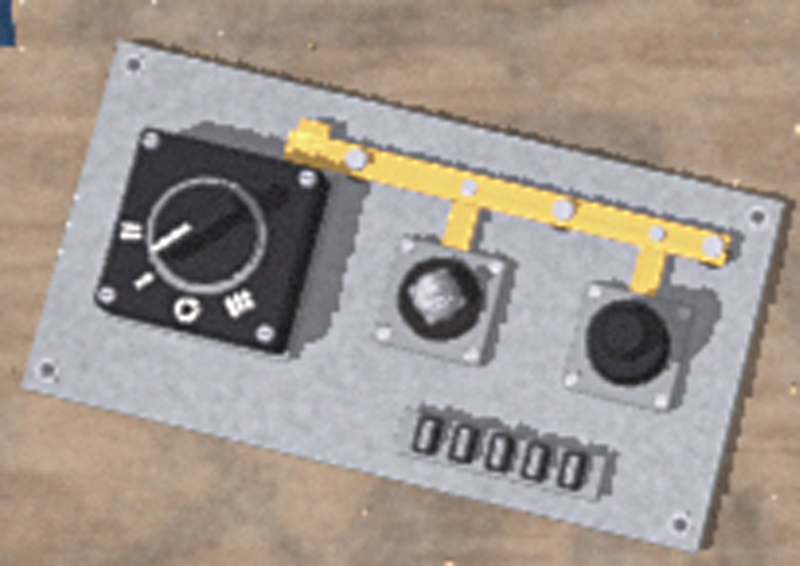

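The knob's white line points at the one-bar mark (0.7), so it needs about 40° anticlockwise. The board yaw is about -13°. Next I measure exact positions from the screw corners and the cap blobs.

```bash
python3 - <<'E'
from h import *
t=dict(np.load('top1.npz'));s=dict(np.load('side1.npz'))
f=lambda L:[((x+.5)/3.9-.5+105,(y+.5)/3.9-.5+130) for x,y in L]
for n,L,z in(('iso',[(150,140),(307,178),(265,333),(106,294)],.046),('bare',[(407,245),(495,267),(471,355),(382,333)],.022),('capped',[(594,291),(685,312),(661,400),(571,380)],.022),('boardscr',[(133,64),(757,216),(680,524),(47,369)],.012)):
    P=np.array([ray(t,*p,z) for p in f(L)]);d=P[1]-P[0];e=P[3]-P[0];print(n,P.mean(0).round(4),'sides',np.linalg.norm(d).round(4),np.linalg.norm(e).round(4),'yaw',np.degrees(np.arctan2(d[0],-d[1])).round(1),np.degrees(np.arctan2(e[1],e[0])).round(1), 'side px',proj(s,P.mean(0)).round(1))
print('ring',ray(t,*f([(207,235)])[0],.056))
for nm,c,wins in(('top',t,[(380,259),(417,202)]),('side',s,[(306,334),(382,371)])):
    g=c['pixels'].max(2)
    for u,v in wins:
        w=24;k=(g[v-w:v+w,u-w:u+w]<72).astype(np.uint8)
        n,l,st,ce=cv2.connectedComponentsWithStats(k);i=1+st[1:,4].argmax()
        print(nm,(u,v),st[i]+[u-w,v-w,0,0,0],ce[i]+[u-w,v-w],ray(c,*(ce[i]+[u-w,v-w]),.02))
A=[cv2.resize(c['pixels'][v-30:v+30,u-40:u+40,::-1],(400,300),interpolation=cv2.INTER_CUBIC) for c,u,v in((t,380,259),(s,306,334),(s,348,214),(t,417,202))]
cv2.imwrite('pics/m.png',np.vstack([np.hstack(A[:2]),np.hstack(A[2:])]))
E
```

```text
iso [0.6056 0.1932 0.046 ] sides 0.082 0.0816 yaw -13.1 166.6 side px [356.3 177.9]
bare [0.5783 0.079  0.022 ] sides 0.0469 0.0475 yaw -13.5 165.9 side px [349. 215.]
capped [ 0.5556 -0.0187  0.022 ] sides 0.0483 0.0478 yaw -12.5 166.7 side px [342.6 243.3]
boardscr [0.5839 0.0982 0.012 ] sides 0.3366 0.1661 yaw -13.2 166.9 side px [350.4 213.6]
ring [0.60411923 0.190914   0.056     ]
top (380, 259) [370 250  20  20 313] [379.31948882 259.57507987] [ 0.4746205  -0.24788438  0.02      ]
top (417, 202) [410 196  14  14 156] [416.78846154 202.28205128] [ 0.59215852 -0.32487401  0.02      ]
side (306, 334) [296 324  22  24 332] [307.31325301 336.49096386] [ 0.47465835 -0.26012873  0.02      ]
side (382, 371) [375 364  16  17 184] [383.2173913  372.82608696] [ 0.59075003 -0.33863219  0.02      ]
```

View pics/m.png

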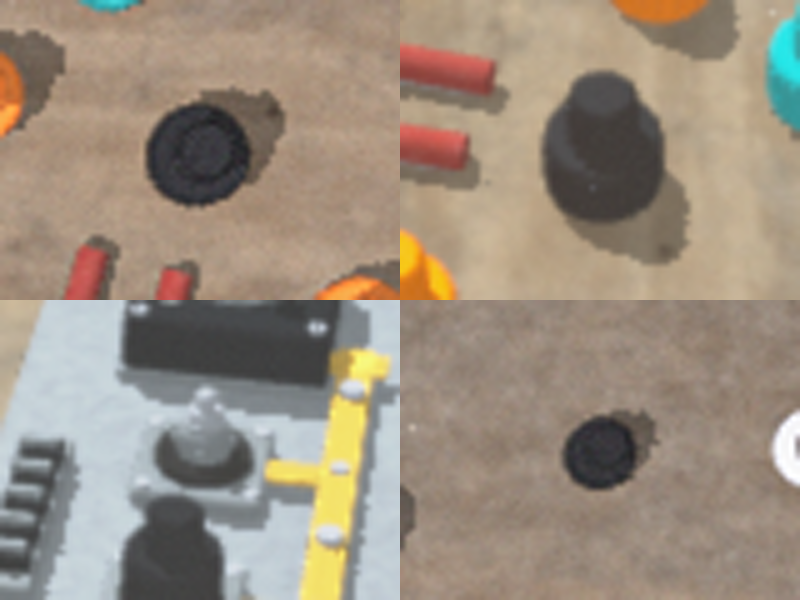

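Both views agree. The big cap is at about (0.475,-0.248), the bare post at (0.578,0.079) and the isolator at (0.605,0.1925). I move above the knob now, with jaws across the bar (roll +39°).

play_rows:
  motion:
    - {"fingers":0,"translation":[-16.8,54.1,8],"roll":39.4}
    - {"fingers":0,"translation":[-16.8,54.1,8],"roll":39.4}
    - {"fingers":0,"translation":[-16.8,54.1,8],"roll":39.4}
    - {"fingers":0,"translation":[-16.8,54.1,8],"roll":39.4}
    - {"fingers":0,"translation":[-16.8,54.1,8],"roll":39.4}
    - {"fingers":0,"translation":[-16.8,54.1,8],"roll":39.4}
    - {"fingers":0,"translation":[-16.8,54.1,8],"roll":39.4}
    - {"fingers":0,"translation":[-16.8,54.1,8],"roll":39.4}
    - {"fingers":0,"translation":[-16.8,54.1,8],"roll":39.4}
    - {"fingers":0,"translation":[-16.8,54.1,8],"roll":39.4}
    - {"fingers":0,"translation":[-16.8,54.1,8],"roll":39.4}
    - {"fingers":0,"translation":[-16.8,54.1,8],"roll":39.4}
    - {"fingers":0,"translation":[-16.8,54.1,8],"roll":39.4}
    - {"fingers":0,"translation":[-16.8,54.1,8],"roll":39.4}
    - {"fingers":0,"translation":[-16.8,54.1,8],"roll":39.4}
    - {"fingers":0,"translation":[-16.8,54.1,8],"roll":39.4}
    - {"fingers":0,"translation":[-16.8,54.1,8],"roll":39.4}
    - {"fingers":0,"translation":[-16.8,54.1,8],"roll":39.4}

```text
clock: 1.6
eef_pos: [0.6039, 0.193, 0.17]
tool_rot: [0.949, 0.315, -0.0, -0.0]
ft_force: [0.3, 0.2, 0.7]
grip_width: 0.0426
```

```bash
cat >> h.py <<'E'
from scipy.spatial.transform import Rotation
def st():
    o=bot.get_obs();R=Rotation.from_quat(o['tool_rot']).as_matrix()
    print('t%.2f'%o['clock'],'p',np.round(o['eef_pos'],4),'xdir',np.degrees(np.arctan2(R[1,0],R[0,0])).round(2),'w%.4f'%o['grip_width'],'F',np.round(o['ft_force'],1),'M',np.round(o['ft_torque'],2));return o,R
def togo(target,xd=None):
    o,R=st();print('go cm',(R.T@(np.array(target)-o['eef_pos'])*100).round(2))
E
python3 - <<'E'
from h import *
togo([.605,.1925,.079])
c=cam('wrist','w1.png');np.savez('w1.npz',**c)
for p in([.605,.1925,.078],[.5783,.079,.022]):print(proj(c,p))
E
```

```text
t1.60 p [0.6039 0.193  0.17  ] xdir 36.77 w0.0426 F [0.3 0.2 0.7] M [ 0.   -0.02  0.04]
go cm [0.07 0.11 9.1 ]
[320.61336492 251.03800296]
[221.47952221 307.87718719]
```

View pics/w1.png

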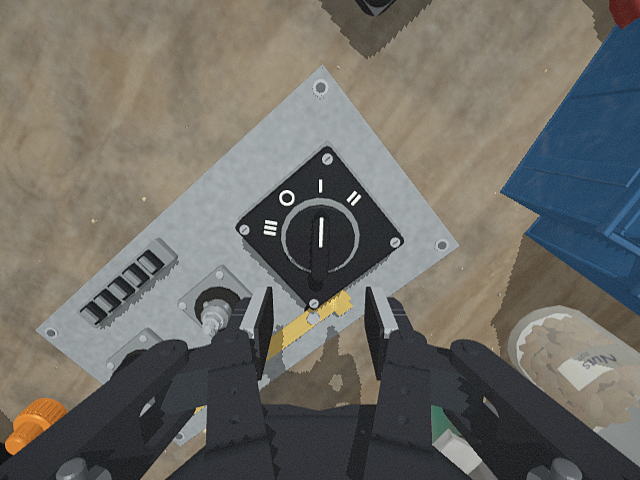

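The wrist view shows the bar vertical in the image (x≈320) with its line at the one-bar mark, and the jaws straddle it. I check the centre from the screws at (327,159), (395,242), (313,303) and (244,230).

```bash
python3 - <<'E'
from h import *
c=dict(np.load('w1.npz'))
P=np.array([ray(c,*p,.046) for p in[(327,159),(395,242),(313,303),(244,230)]]);print(P.mean(0),np.linalg.norm(P[0]-P[1]),ray(c,320,235,.056))
print(ray(c,320,290,.078)[:2],ray(c,320,213,.078)[:2])
E
```

```text
[0.60408286 0.19285399 0.046     ] 0.08233267650690049 [0.60193641 0.19601625 0.056     ]
[0.62221964 0.16883694] [0.58872747 0.21350698]
```

play_rows:
  motion:
    - {"fingers":0,"translation":[0.03,0.05,3],"roll":0}
    - {"fingers":0,"translation":[0.03,0.05,6],"roll":0}
    - {"fingers":0,"translation":[0.03,0.05,8],"roll":0}
    - {"fingers":0,"translation":[0.03,0.05,9.1],"roll":0}
    - {"fingers":0,"translation":[0.03,0.05,9.1],"roll":0}
    - {"fingers":1,"translation":[0.03,0.05,9.1],"roll":0}
    - {"fingers":1,"translation":[0.03,0.05,9.1],"roll":0}
    - {"fingers":1,"translation":[0.03,0.05,9.1],"roll":0}
    - {"fingers":1,"translation":[0.03,0.05,9.1],"roll":0}
    - {"fingers":1,"translation":[0.03,0.05,9.1],"roll":0}
    - {"fingers":1,"translation":[0.03,0.05,9.1],"roll":0}
    - {"fingers":1,"translation":[0.03,0.05,9.1],"roll":0}

```text
clock: 2.65
eef_pos: [0.6059, 0.1918, 0.0814]
tool_rot: [0.949, 0.315, 0.001, 0.0]
ft_force: [-4.3, -2.5, 6.9]
grip_width: 0.0105
```

```bash
python3 -c "
from h import *
st()"
```

```text
t2.65 p [0.6059 0.1918 0.0814] xdir 36.67 w0.0105 F [-4.3 -2.5  6.9] M [-0.45  0.81  0.05]
```

Gripped; the fingertips lightly touch the skirt. I turn it anticlockwise.

play_rows:
  motion:
    - {"fingers":1,"translation":[0,0,-0.2],"roll":-6}
    - {"fingers":1,"translation":[0,0,-0.2],"roll":-12}
    - {"fingers":1,"translation":[0,0,-0.2],"roll":-18}
    - {"fingers":1,"translation":[0,0,-0.2],"roll":-24}
    - {"fingers":1,"translation":[0,0,-0.2],"roll":-30}
    - {"fingers":1,"translation":[0,0,-0.2],"roll":-36}
    - {"fingers":1,"translation":[0,0,-0.2],"roll":-41}
    - {"fingers":1,"translation":[0,0,-0.2],"roll":-41}
    - {"fingers":1,"translation":[0,0,-0.2],"roll":-41}
    - {"fingers":1,"translation":[0,0,-0.2],"roll":-41}

```text
clock: 3.48
eef_pos: [0.6065, 0.1929, 0.0815]
tool_rot: [0.779, 0.627, 0.002, -0.0]
ft_force: [2.8, 3.4, -3.6]
grip_width: 0.0101
```

```bash
python3 -c "
from h import *
st()"
```

```text
t3.48 p [0.6065 0.1929 0.0815] xdir 77.6 w0.0101 F [ 2.8  3.4 -3.6] M [ 0.85 -0.67 -0.01]
```

Turned. I release, rise and check with the wrist camera.

play_rows:
  motion:
    - {"fingers":-0.2,"translation":[0,0,-0.2],"roll":0}
    - {"fingers":-0.2,"translation":[0,0,-0.2],"roll":0}
    - {"fingers":-0.2,"translation":[0,0,-0.2],"roll":0}
    - {"fingers":-0.2,"translation":[0,0,-0.2],"roll":0}
    - {"fingers":-0.2,"translation":[0,0,-3],"roll":0}
    - {"fingers":-0.2,"translation":[0,0,-6],"roll":0}
    - {"fingers":-0.2,"translation":[0,0,-9],"roll":0}
    - {"fingers":-0.2,"translation":[0,0,-10],"roll":0}
    - {"fingers":-0.2,"translation":[0,0,-10],"roll":0}

```text
clock: 4.23
eef_pos: [0.6076, 0.1924, 0.1854]
tool_rot: [0.779, 0.627, 0.004, 0.002]
ft_force: [-0.4, -0.4, 0.8]
grip_width: 0.0511
```

```bash
python3 - <<'E'
from h import *
togo([.475,-.248,.18])
c=cam('wrist','w2.png');np.savez('w2.npz',**c)
E
```

```text
t4.23 p [0.6076 0.1924 0.1854] xdir 77.66 w0.0511 F [-0.4 -0.4  0.8] M [-0.04 -0.   -0.  ]
go cm [-45.86  -3.55   0.34]
```

View pics/w2.png

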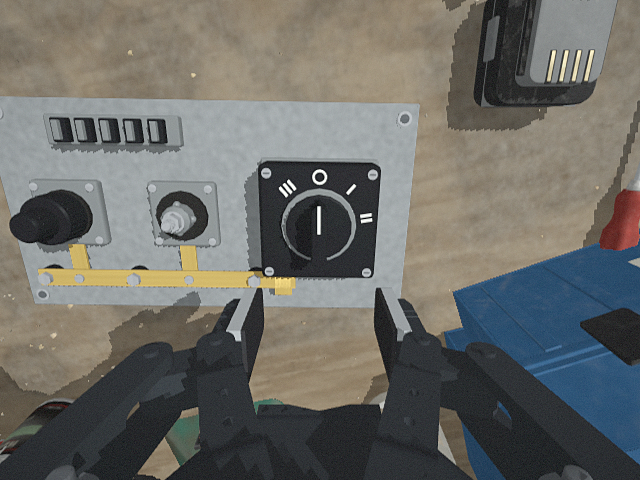

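The white line points at the ring, so the knob is at OFF. The post's foot screws are at about (155,189), (208,187), (215,240) and (157,241). Now I move over the large cap.

play_rows:
  motion:
    - {"fingers":-0.2,"translation":[-45.9,-3.5,2.3],"roll":0}
    - {"fingers":-0.2,"translation":[-45.9,-3.5,2.3],"roll":0}
    - {"fingers":-0.2,"translation":[-45.9,-3.5,2.3],"roll":0}
    - {"fingers":-0.2,"translation":[-45.9,-3.5,2.3],"roll":0}
    - {"fingers":-0.2,"translation":[-45.9,-3.5,2.3],"roll":0}
    - {"fingers":-0.2,"translation":[-45.9,-3.5,2.3],"roll":0}
    - {"fingers":-0.2,"translation":[-45.9,-3.5,2.3],"roll":0}
    - {"fingers":-0.2,"translation":[-45.9,-3.5,2.3],"roll":0}
    - {"fingers":-0.2,"translation":[-45.9,-3.5,2.3],"roll":0}
    - {"fingers":-0.2,"translation":[-45.9,-3.5,2.3],"roll":0}
    - {"fingers":-0.2,"translation":[-45.9,-3.5,2.3],"roll":0}
    - {"fingers":-0.2,"translation":[-45.9,-3.5,2.3],"roll":0}
    - {"fingers":-0.2,"translation":[-45.9,-3.5,2.3],"roll":0}
    - {"fingers":-0.2,"translation":[-45.9,-3.5,2.3],"roll":0}
    - {"fingers":-0.2,"translation":[-45.9,-3.5,2.3],"roll":0}
    - {"fingers":-0.2,"translation":[-45.9,-3.5,2.3],"roll":0}

```text
clock: 5.62
eef_pos: [0.4737, -0.2473, 0.1575]
tool_rot: [0.778, 0.628, -0.0, -0.001]
ft_force: [-0.4, -0.6, 0.6]
grip_width: 0.0511
```

```bash
python3 - <<'E'
from h import *
w=dict(np.load('w2.npz'))
P=np.array([ray(w,*p,.022) for p in[(155,189),(208,187),(215,240),(157,241)]]);print('bare',P.mean(0),[np.linalg.norm(P[i]-P[i-1]).round(4) for i in range(4)])
P=np.array([ray(w,*p,.046) for p in[(265,174),(373,174),(367,272),(269,272)]]);print('iso',P.mean(0),[np.linalg.norm(P[i]-P[i-1]).round(4) for i in range(4)])
t=dict(np.load('top1.npz'));print('neck top',ray(t,380.8,258.4,.043))
togo([.475,-.248,.043])
c=cam('wrist','w3.png');np.savez('w3.npz',**c);print(proj(c,[.475,-.248,.023]),proj(c,[.475,-.248,.043]))
E
```

```text
bare [0.57666752 0.07901376 0.022     ] [np.float64(0.0471), np.float64(0.0453), np.float64(0.0476), np.float64(0.0519)]
iso [0.60440349 0.19331999 0.046     ] [np.float64(0.0823), np.float64(0.0835), np.float64(0.0824), np.float64(0.0831)]
neck top [ 0.47506858 -0.24769037  0.043     ]
t5.62 p [ 0.4737 -0.2473  0.1575] xdir 77.83 w0.0511 F [-0.4 -0.6  0.6] M [-0.02 -0.03 -0.02]
go cm [-0.04  0.16 11.45]
[318.35026045 233.95484605] [318.36997383 241.77635334]
```

View pics/w3.png

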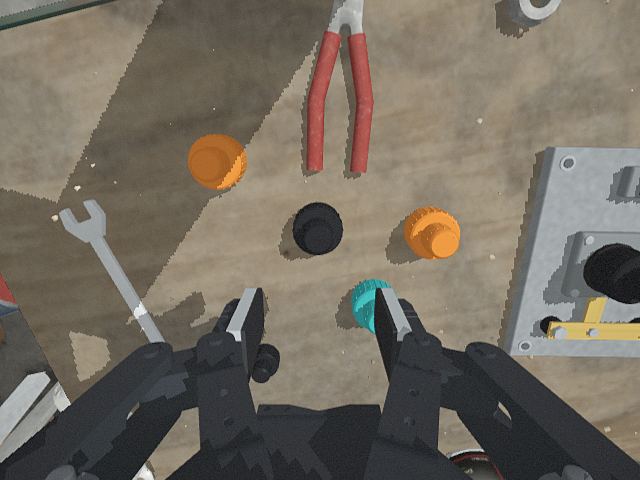

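The large cap sits at (318,229), centred between the jaws. The turquoise cap at (375,305) is clear at finger width, and the pliers are clear too. I refine with a mask in the same wrist image.

```bash
python3 - <<'E'
from h import *
c=dict(np.load('w3.npz'));g=c['pixels'].max(2)[195:265,285:352]
n,l,s,ce=cv2.connectedComponentsWithStats((g<70).astype(np.uint8));i=1+s[1:,4].argmax()
cnt=cv2.findContours((l==i).astype(np.uint8),0,1)[0][0]+np.array([285,195]);(u,v),r=cv2.minEnclosingCircle(cnt);print(s[i],u,v,r,ce[i]+[285,195])
for z in(.012,.02):
    P=[ray(c,*q,z) for q in((u,v),(u-r,v),(u+r,v))];print(z,P[0],np.linalg.norm(P[1]-P[2]))
togo(list(ray(c,u,v,.015)[:2])+[.045])
E
```

```text
[   7    8   51   52 2072] 317.3306579589844 228.36289978027344 26.14113426208496 [317.14816602 228.496139  ]
0.012 [ 0.4733487  -0.24850294  0.012     ] 0.043457989587621294
0.02 [ 0.47111112 -0.24800124  0.02      ] 0.042171993194605656
t5.67 p [ 0.4738 -0.2474  0.1577] xdir 77.85 w0.0514 F [-0.1  0.1 -0.7] M [0.   0.05 0.03]
go cm [-0.12 -0.1  11.27]
```

play_rows:
  motion:
    - {"fingers":0.1,"translation":[-0.06,0,3],"roll":0}
    - {"fingers":0.1,"translation":[-0.06,0,6],"roll":0}
    - {"fingers":0.1,"translation":[-0.06,0,8],"roll":0}
    - {"fingers":0.1,"translation":[-0.06,0,9.5],"roll":0}
    - {"fingers":0.1,"translation":[-0.06,0,10.5],"roll":0}
    - {"fingers":0.1,"translation":[-0.06,0,10.9],"roll":0}
    - {"fingers":0.1,"translation":[-0.06,0,10.9],"roll":0}
    - {"fingers":0.1,"translation":[-0.06,0,10.9],"roll":0}
    - {"fingers":1,"translation":[-0.06,0,10.9],"roll":0}
    - {"fingers":1,"translation":[-0.06,0,10.9],"roll":0}
    - {"fingers":1,"translation":[-0.06,0,10.9],"roll":0}
    - {"fingers":1,"translation":[-0.06,0,10.9],"roll":0}
    - {"fingers":1,"translation":[-0.06,0,10.9],"roll":0}
    - {"fingers":1,"translation":[-0.06,0,10.9],"roll":0}

```text
clock: 6.83
eef_pos: [0.4745, -0.25, 0.0505]
tool_rot: [0.779, 0.627, 0.001, 0.001]
ft_force: [0.1, 1.3, 6.0]
grip_width: 0.0211
```

```bash
python3 -c "
from h import *
st()"
```

```text
t6.83 p [ 0.4745 -0.25    0.0505] xdir 77.69 w0.0211 F [0.1 1.3 6. ] M [0.21 0.02 0.04]
```

Gripped at the neck (reading 21 mm against 24 real, the same bias as on the knob). I lift and carry it to above the bare post.

play_rows:
  motion:
    - {"fingers":1,"translation":[0,0,-2],"roll":0}
    - {"fingers":1,"translation":[0,0,-5],"roll":0}
    - {"fingers":1,"translation":[0,0,-9],"roll":0}
    - {"fingers":1,"translation":[0,0,-11],"roll":0}
    - {"fingers":1,"translation":[0,0,-11],"roll":0}
    - {"fingers":1,"translation":[4,0.5,-11],"roll":0.5}
    - {"fingers":1,"translation":[8,1,-11],"roll":0.5}
    - {"fingers":1,"translation":[12,1.5,-11],"roll":0.5}
    - {"fingers":1,"translation":[16,2,-11],"roll":0.5}
    - {"fingers":1,"translation":[20,2.3,-11],"roll":0.5}
    - {"fingers":1,"translation":[24,2.6,-11],"roll":0.5}
    - {"fingers":1,"translation":[28,2.9,-11],"roll":0.5}
    - {"fingers":1,"translation":[31,3.1,-11],"roll":0.5}
    - {"fingers":1,"translation":[33,3.2,-11],"roll":0.5}
    - {"fingers":1,"translation":[34.3,3.2,-11],"roll":0.5}
    - {"fingers":1,"translation":[34.3,3.2,-11],"roll":0.5}
    - {"fingers":1,"translation":[34.3,3.2,-11],"roll":0.5}

```text
clock: 8.25
eef_pos: [0.5771, 0.0785, 0.1582]
tool_rot: [0.781, 0.624, -0.001, -0.0]
ft_force: [-0.4, -0.1, -0.9]
grip_width: 0.0212
```

```bash
python3 - <<'E'
from h import *
togo([.5784,.0786,.110])
s=cam('side');w=cam('wrist');np.savez('s4.npz',**s);np.savez('w4.npz',**w)
A=[cv2.resize(s['pixels'][130:250,270:430,::-1],(400,300),interpolation=cv2.INTER_CUBIC),cv2.resize(w['pixels'][:,:,::-1],(400,300))]
cv2.imwrite('pics/m4.png',np.hstack(A))
o=bot.get_obs();p=o['eef_pos']
print('proj rim',proj(s,p-[0,0,.0505]),'necktop',proj(s,p-[0,0,.0075]),'wrist rim',proj(w,p-[0,0,.0505]))
E
```

```text
t8.25 p [0.5771 0.0785 0.1582] xdir 77.23 w0.0212 F [-0.4 -0.1 -0.9] M [-0.02  0.02  0.01]
go cm [0.04 0.13 4.82]
proj rim [350.51601859 182.11335961] necktop [351.57548267 164.11828961] wrist rim [318.62276336 275.4113858 ]
```

View pics/m4.png

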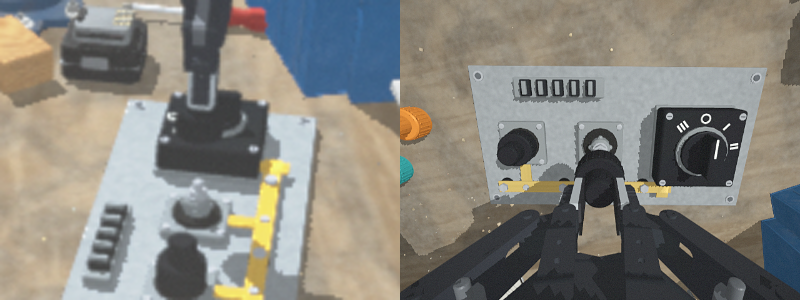

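The wrist half shows the cap held right behind the stud, as it should. The side half is too dark on black. I brighten and enlarge both for a centring check.

```bash
python3 - <<'E'
from h import *
s=dict(np.load('s4.npz'));w=dict(np.load('w4.npz'))
g=lambda a:(255*(a/255.)**.5).astype(np.uint8)
A=[cv2.resize(g(s['pixels'][150:230,310:390,::-1]),(400,400),interpolation=cv2.INTER_CUBIC),cv2.resize(g(w['pixels'][180:380,220:420,::-1]),(400,400),interpolation=cv2.INTER_CUBIC)]
cv2.imwrite('pics/m5.png',np.hstack(A))
E
```

```text
(no output)
```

View pics/m5.png

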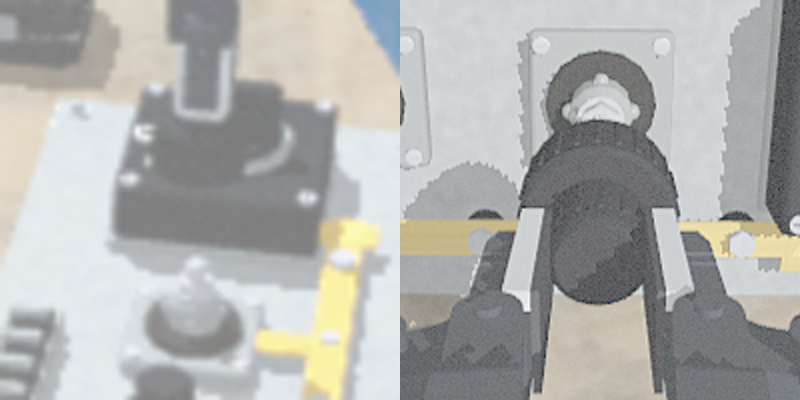

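The columns line up: cap centre 600.5, post centre 601.5 in the montage. Next I check the fore-aft offset (tool y) from the rim front edge, the neck-top back edge and the seal edge.

```bash
python3 - <<'E'
from h import *
w=dict(np.load('w4.npz'));o,R=st();p=o['eef_pos'];f=lambda q:(R.T@(q-p)*1000).round(1)
px=lambda x,y:(220+(x-400)/2,180+y/2)
print('cap from rim front',f(ray(w,*px(600,120),p[2]-.0505))+[0,20.5,0])
print('cap from neck top back',f(ray(w,*px(600,304),p[2]-.0075))-[0,12,0])
print('post from seal front',f(ray(w,*px(601.5,52),.027))+[0,22,0], 'post from foot front',f(ray(w,*px(601.5,30),.022))+[0,29,0],'screws',f(ray(w,*px(601.5,46),.022))+[0,23.6,0])
print('post top est',f(np.array([.5783,.079,.1])),'wrist',f(np.array([.5767,.079,.1])))
E
```

```text
t8.35 p [0.5772 0.0773 0.1586] xdir 77.1 w0.0209 F [ 0.5 -1.  -1.1] M [-0.   -0.01  0.03]
cap from rim front [ 0.8 -0.4 50.5]
cap from neck top back [ 0.6 -3.4  7.5]
post from seal front [ 1.700e+00 -1.000e-01  1.316e+02] post from foot front [  1.7  -0.8 136.7] screws [1.700e+00 1.000e-01 1.366e+02]
post top est [ 2.   0.8 58.6] wrist [ 1.6 -0.8 58.6]
```

Cap and post agree within about 1-2 mm. I shift 1 mm each and lower to just over the collar.

play_rows:
  motion:
    - {"fingers":1,"translation":[0.1,0.1,2],"roll":0}
    - {"fingers":1,"translation":[0.1,0.1,4],"roll":0}
    - {"fingers":1,"translation":[0.1,0.1,5.5],"roll":0}
    - {"fingers":1,"translation":[0.1,0.1,6.2],"roll":0}
    - {"fingers":1,"translation":[0.1,0.1,6.4],"roll":0}
    - {"fingers":1,"translation":[0.1,0.1,6.4],"roll":0}
    - {"fingers":1,"translation":[0.1,0.1,6.4],"roll":0}

```text
clock: 8.93
eef_pos: [0.5796, 0.0789, 0.096]
tool_rot: [0.782, 0.623, 0.001, 0.0]
ft_force: [1.2, -0.6, -0.4]
grip_width: 0.0214
```

play_rows:
  motion:
    - {"fingers":1,"translation":[0,0,0.3],"roll":0}
    - {"fingers":1,"translation":[0,0,0.6],"roll":0}
    - {"fingers":1,"translation":[0,0,0.8],"roll":0}
    - {"fingers":1,"translation":[0,0,0.8],"roll":0}
    - {"fingers":1,"translation":[0,0,0.8],"roll":0}

```text
clock: 9.35
eef_pos: [0.5787, 0.0793, 0.0869]
tool_rot: [0.782, 0.624, -0.0, 0.0]
ft_force: [0.5, -1.1, -0.5]
grip_width: 0.021
```

The rim has passed the collar top with no force, so it is centred. Now I press.

play_rows:
  motion:
    - {"fingers":1,"translation":[0,0,0.2],"roll":0}
    - {"fingers":1,"translation":[0,0,0.4],"roll":0}
    - {"fingers":1,"translation":[0,0,0.6],"roll":0}
    - {"fingers":1,"translation":[0,0,0.7],"roll":0}
    - {"fingers":1,"translation":[0,0,0.7],"roll":0}

```text
clock: 9.77
eef_pos: [0.5789, 0.0788, 0.0804]
tool_rot: [0.782, 0.624, -0.0, 0.001]
ft_force: [-0.8, -3.8, 0.5]
grip_width: 0.0207
```

```bash
python3 -c "
from h import *
st()"
```

```text
t9.77 p [0.5789 0.0788 0.0804] xdir 77.16 w0.0207 F [-0.8 -3.8  0.5] M [-0.69  0.25  0.05]
```

play_rows:
  motion:
    - {"fingers":1,"translation":[0,0,0.1],"roll":0}
    - {"fingers":1,"translation":[0,0,0.2],"roll":0}
    - {"fingers":1,"translation":[0,0,0.3],"roll":0}
    - {"fingers":1,"translation":[0,0,0.3],"roll":0}
    - {"fingers":1,"translation":[0,0,0.3],"roll":0}

```text
clock: 10.18
eef_pos: [0.5786, 0.0793, 0.0767]
tool_rot: [0.782, 0.624, -0.0, -0.0]
ft_force: [-0.2, -2.6, -0.7]
grip_width: 0.021
```

```bash
python3 -c "
from h import *
st()"
```

```text
t10.18 p [0.5786 0.0793 0.0767] xdir 77.18 w0.0210 F [-0.2 -2.6 -0.7] M [-0.83  0.18  0.06]
```

play_rows:
  motion:
    - {"fingers":1,"translation":[0,0,0.1],"roll":0}
    - {"fingers":1,"translation":[0,0,0.2],"roll":0}
    - {"fingers":1,"translation":[0,0,0.3],"roll":0}
    - {"fingers":1,"translation":[0,0,0.3],"roll":0}
    - {"fingers":1,"translation":[0,0,0.3],"roll":0}

```text
clock: 10.6
eef_pos: [0.5789, 0.0794, 0.0752]
tool_rot: [0.782, 0.624, 0.0, 0.0]
ft_force: [-3.6, -3.4, 6.7]
grip_width: 0.0211
```

```bash
python3 -c "
from h import *
st()"
```

```text
t10.60 p [0.5789 0.0794 0.0752] xdir 77.19 w0.0211 F [-3.6 -3.4  6.7] M [-0.86  0.86  0.04]
```

Force is building as on the seal (rim estimated at 12.7 mm). I continue to the stop.

play_rows:
  motion:
    - {"fingers":1,"translation":[0,0,0.1],"roll":0}
    - {"fingers":1,"translation":[0,0,0.2],"roll":0}
    - {"fingers":1,"translation":[0,0,0.3],"roll":0}
    - {"fingers":1,"translation":[0,0,0.3],"roll":0}
    - {"fingers":1,"translation":[0,0,0.3],"roll":0}

```text
clock: 11.02
eef_pos: [0.5791, 0.0794, 0.0742]
tool_rot: [0.782, 0.624, 0.001, 0.001]
ft_force: [-7.1, -3.7, 17.6]
grip_width: 0.021
```

```bash
python3 - <<'E'
from h import *
st();s=cam('side');w=cam('wrist')
g=lambda a:(255*(a/255.)**.5).astype(np.uint8)
A=[cv2.resize(g(s['pixels'][170:250,310:390,::-1]),(400,400),interpolation=cv2.INTER_CUBIC),cv2.resize(g(w['pixels'][180:380,220:420,::-1]),(400,400),interpolation=cv2.INTER_CUBIC)]
cv2.imwrite('pics/m6.png',np.hstack(A))
E
```

```text
t11.02 p [0.5791 0.0794 0.0742] xdir 77.19 w0.0210 F [-7.1 -3.7 17.6] M [-1.09  1.69 -0.07]
```

View pics/m6.png

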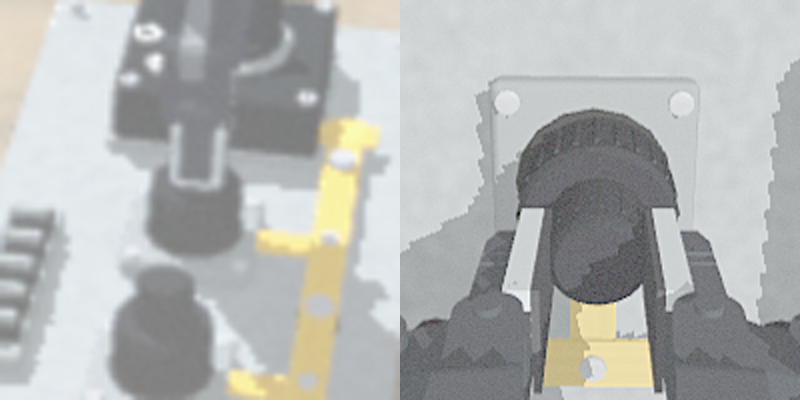

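The cap sits level on the post with its rim at the seal, unmoved in the grip (the neck edge is still at y=304). I add a little bearing load and hold.

play_rows:
  motion:
    - {"fingers":1,"translation":[0,0,0.1],"roll":0}
    - {"fingers":1,"translation":[0,0,0.1],"roll":0}
    - {"fingers":1,"translation":[0,0,0.1],"roll":0}
    - {"fingers":1,"translation":[0,0,0.1],"roll":0}
    - {"fingers":1,"translation":[0,0,0.1],"roll":0}
    - {"fingers":1,"translation":[0,0,0.1],"roll":0}

```text
clock: 11.62
eef_pos: [0.5792, 0.0794, 0.0741]
tool_rot: [0.782, 0.624, 0.001, 0.001]
ft_force: [-9.0, -4.4, 22.1]
grip_width: 0.021
```

```bash
python3 - <<'E'
from h import *
st();c=cam('top','t7.png');st()
cv2.imwrite('pics/t7c.png',cv2.resize(c['pixels'][120:300,100:500,::-1],(800,360),interpolation=cv2.INTER_CUBIC))
E
```

```text
t11.62 p [0.5792 0.0794 0.0741] xdir 77.19 w0.0210 F [-9.  -4.4 22.1] M [-1.11  1.99  0.03]
t11.67 p [0.5792 0.0794 0.0741] xdir 77.19 w0.0208 F [-9.5 -4.2 21.9] M [-1.08  2.02 -0.  ]
```

View pics/t7c.png

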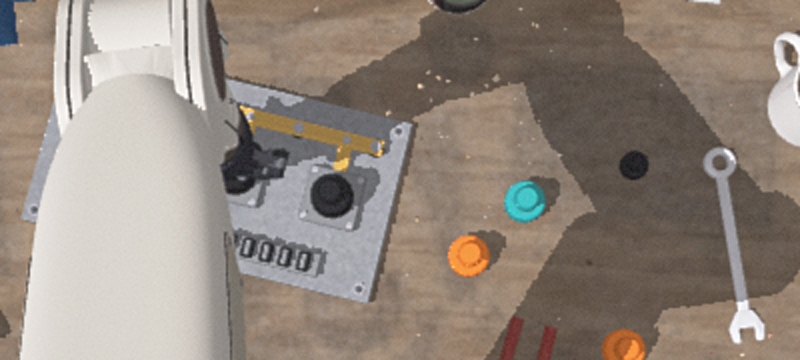

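The stop is firm: 4.5 N more moved the tool only 0.1 mm. The small cap at crop (634,165) and the spanner are where they were, and the large cap is gone from the bench. I hand the job in.

```bash
python3 -c "
from h import *
st();print(bot.job_done())"
```

```text
t11.67 p [0.5792 0.0794 0.0741] xdir 77.19 w0.0208 F [-9.5 -4.2 21.9] M [-1.08  2.02 -0.  ]
the job is handed in; nothing more can be done
None
```

The isolator is at OFF and the larger black cap is pressed onto the bare stud as far as it goes. I handed the job in at 11.7 s, with the gripper still holding the cap's neck and bearing down.

- **Knob:** I turned it from one bar to the ring before touching the caps. After release, the wrist picture showed its white line pointing at the ring.
- **Cap:** the tool is pressing with about 22 N downward. The rim is an estimated 11.6 mm above the post's origin, so the seal should be fully squeezed. The last 4.5 N moved the tool only 0.1 mm, so it is against the stop.
- **Left alone:** the last top view shows the small cap and the spanner where they lay.

**What I did not see or what disagreed:**
- **Click:** I never saw the 12–18 N peak of the click, because force is only read at the end of each move. I infer the click from the rim height and the way the force then rose.
- **Sideways force:** about 10 N remains at the wrist.
- **Cameras:** the top and wrist views differed by about 1.5–3 mm in x. The cap still went over the collar without resistance.

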